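Hold the storeroom lift's key switch turned on

ROBOT

A 6-joint arm with a two-finger parallel gripper is mounted at the origin on the work surface. World frame = base frame: x ahead of the robot, y to its left, z up, the work surface at z = 0. Lengths are in m, angles in rad, forces in N, time in s.
With the tool pointing down it reaches from about 0.3 to 0.875 m from the base axis. Payload 4.2 kg.
Tool frame: the origin (TCP) lies on the centre line of the jaws, within the pads' length; the fingertips stand 14 mm ahead of it and the grasp point (between the pads) lies 5 mm behind it (ctrl.tips_ahead is the distance from the TCP to the fingertips, in m); y points along the fingers, x is the direction in which the jaws open and shut, and the axes are right-handed (so a half turn about y gives the same grasp; the last joint's range is limited). The gripper opens to 85 mm and grips with 20 to 120 N. Pads are 22 mm wide; open, the fingers measure 114 mm over their backs; the gripper's body (76 mm by 85 mm) begins 54 mm behind the grasp point. The pads swing forward as they close: fully open they stand 13 mm farther back than shut.
Start: joints at [1.321, 0.32, 1.565, -0, 1.257, -0.02], TCP at [0.131, 0.56, 0.214] pointing down, gripper open.
Joint ranges: [-3.11, 3.11], [-0.84, 2.01], [0.21, 2.61], [-1.34, 4.49], [0.05, 2.63], [-2.56, 2.56]. Speed limits (rad/s): [2.57, 2.57, 3.14, 3.14, 3.14, 3.14].

INTERFACE

Orientations are given as a rotation vector (axis times angle).
In Python, from workcell import ctrl gives the robot as it stands.
- The arm moves only by the tool move_arm, never from a script. Its argument "deltas" is a list of rows, each a list of 3 entries, a list of its own where there are three numbers: the turn, a rotation vector about the tool's x, y, z in rad, then the shift along the tool's x, y, z in m, then the finger opening in m, from 0 to 0.0854. A call has 1 to 20 rows; each row is the pose to reach, as a shift and turn from the pose commanded when the call began, along the tool's axes at that moment; what a row does not reach only later rows make up. A row lasts 1/12 s, in which the tool goes at most 41.7 mm and 7.16 degrees, less where a joint would pass 70% of its speed; a pose out of reach is approached as far as the arm can. A call with a gripper value outside its range is refused whole. The fingers move at their own pace and stop on an object; the grip force is fixed at half the most. Time passes only in rows, so rows that repeat a pose let the fingers close. It gives the time, the measured TCP pose, the force and the opening at its end, in the units of the state.
- ctrl.state(): the state, without advancing time (a new reading comes with each control period).
- ctrl.read_camera(name): name is "scene" or "top" or "wrist"; returns the picture (400x640x3 uint8, red, green, blue); there is no depth.
- ctrl.get_calibration(name): a dict with "fov_y" (degrees; the focal length in pixels is half the picture's height over the tangent of half this angle, whatever the lens; pixels are square), "cx", "cy" (the principal point, pixels), "R" (3x3) and "t" (3): a world point X has camera coordinates R X + t. Camera axes: x right, y down, z forward; pixel columns grow to the right and rows downward; lengths in m; the calibration is good to about 2 mm. A picture is of the moment at which its call begins: read the wrist's pose just before it. get_calibration takes no time and is no camera call; for the wrist camera it gives the pose at the moment of the call.
- ctrl.sign_off(): hands the job in, once; it reports no verdict.
The state is a dict: "t": time; "qpos": joint angles; "qvel": joint speeds; "tau": joint torques, N m; "tcp_pos": TCP position; "tool_rot": TCP orientation; "ft_force": force on the tool from outside, world axes, zero at the start; "torque": the same for the moment, N m; "finger_gap": opening from 0.0 (shut) to 1.0 (fully open).
Only numpy, scipy, OpenCV 4.12 (cv2) and the standard library are available. Lean on these libraries where they do the work, as an engineer would, in place of code of your own. Each camera call takes 0.05 s, during which the arm holds its last target.

TASK

Take the yellow key out of the wooden key stand and insert it into the brass lock of the grey key switch until it is fully home; the pins are sticky, so do not force it but wiggle it gently past them. Then turn it a quarter clockwise and keep holding it there: the switch springs back if let go, so finish still gripping the key, turned and fully home. Leave the red and blue keys, the carton and the bolt alone.

Things in the scene. Friction and masses are not known exactly. Their poses are not given: they have to be found in the camera images.
- key_yellow: Loose key, yellow bow, 60 g, upright in a pocket of the stand. Origin: centre of the blade's lower tip, z up along the key. Steel blade z 0 to 30 mm, 14 wide (y) by 6 mm thick (x), lowest 4 mm narrowed to 10 by 4; steel collar z 30 to 36 mm, 22 (y) by 12 (x) mm; yellow bow z 36 to 78 mm. The key is the same turned by half a turn.
- bow (a point): Middle of the yellow key's bow, 57 mm above the blade's tip. The bow is 34 mm wide (key y), 42 mm tall (z) and 12 mm thick (x): pinch it across the 12 mm, fingers closing along the key's x.
- key_red: The same key with a red bow, in another pocket. Leave it where it is.
- key_blue: The same key with a blue bow, in another pocket. Leave it where it is.
- stand: Fixed wooden block 70 (x) by 180 (y) by 36 mm high, origin at the centre of its underside. Three pockets from above at y -58, 0 and +58 mm, 8.5 by 16.5 mm and 33 mm deep; a key hangs in a pocket with its collar on the block's top, its blade tip 6 mm above the bench.
- station: Fixed grey key-switch housing 130 (x) by 140 (y) by 55 mm high, origin at the centre of its underside, z up; red mark on its -x side, green marks on its y sides. A brass lock plug sits flush in the middle of its top. At joint value 0 its keyway runs along the housing's y: the upright key enters with its y along the housing's y, either way round.
- mouth (a point): Centre of the keyway's opening, on the plug's axis at the housing's top, 55 mm above the bench; does not turn with the plug. Keyway 18 mm long (housing y), 7.5 mm wide (housing x), 36 mm deep. Fully home the key's collar sits on the plug, the blade's tip 30 mm below this point. More than 30 N between key and lock counts as forcing.
- pins (a point): Midway between two round-nosed steel pins in the keyway, 12 mm (at its +y end) and 21 mm (-y end) below the mouth. Each stands 5 mm into the keyway's length, 3 mm into a centred blade's path. They slide along that length, stick (9 N) and stay where pushed. Straight pushing binds (25 to 40 N); shifting the firmly held key its 2 mm of play to and fro along that length, under a light push, shoves them aside.
- plug (a joint): Turn of the lock plug in rad: 0 at rest, grows clockwise seen from above, stop at 1.83. A spring of 0.04 N m per rad turns it back to 0 when it is let go. The key has about 0.1 rad of turning play in the keyway.
- carton: Loose small cardboard carton 60 by 85 by 50 mm, origin at the centre of its underside. Leave it alone.
- bolt: Loose hexagon-head bolt standing on its head (38 mm across, 43 mm tall), origin at the centre of its underside. Leave it alone.
Not all that is in view belongs to the job. What is shaped like the station but orange is not meant.

How it is judged:
By the outcome, as a careful person would: the job done as asked, in the order asked, and still so for the second after the job is handed in, while the arm keeps its last pose, push and grip.
It also fails if it takes over 54 s, if anything falls off the work surface, if the arm or the gripper's body presses on something with over 40 N, if the wrist force passes 120 N, or if a joint passes its speed limit or range.

## Working session

There is one attempt and no reset: what is moved stays moved. The work goes in short steps, Python scripts to look and compute and a tool call to move; the robot and the scene stay as the last step left them, time stands still between calls to the robot, and variables do not carry over. Pictures are saved under pics/ and viewed, and the job is handed in when it is done.

Besides the shell and the picture viewer there is one more tool, called after "Emit:" as a command line: name --argument value ..., lists and objects as JSON in quotes. move_arm: Moves the arm, as the interface text tells. Its arguments: {"type":"object","properties":{"deltas":{"type":"array","items":{"type":"array"}}},"required":["deltas"]}

```bash
mkdir -p pics; ls; python3 - <<'E'
from workcell import ctrl
import cv2,numpy as np
np.set_printoptions(precision=4,suppress=True)
for n in ["scene","top","wrist"]:
    c=ctrl.get_calibration(n)
    print(n,c)
    cv2.imwrite(f"pics/{n}0.png",ctrl.read_camera(n)[:,:,::-1])
print(ctrl.state(), ctrl.tips_ahead)
E
```

```text
pics
scene {'fov_y': 45.583285643515836, 'cx': 323.0467084217946, 'cy': 186.059271693785, 'R': array([[ 0.2625,  0.9647,  0.0222],
       [ 0.5196, -0.1219, -0.8457],
       [-0.8131,  0.2335, -0.5332]]), 't': array([-0.2056, -0.246 ,  1.5926])}
top {'fov_y': 43.6257122574013, 'cx': 323.11568561241205, 'cy': 199.89554927219547, 'R': array([[-0.0237, -0.9997,  0.0066],
       [-0.979 ,  0.0219, -0.2028],
       [ 0.2026, -0.0112, -0.9792]]), 't': array([0.0502, 0.6311, 1.1663])}
wrist {'fov_y': 62.05826066506373, 'cx': 313.89032670742404, 'cy': 203.2466639724554, 'R': array([[ 0.2273,  0.9738, -0.0021],
       [ 0.9313, -0.2167,  0.2929],
       [ 0.2848, -0.0685, -0.9561]]), 't': array([-0.5732, -0.0385,  0.3798])}
{'t': 0.15, 'qpos': array([ 1.321 ,  0.3201,  1.5654,  0.    ,  1.2574, -0.02  ]), 'qvel': array([-0.0016, -0.0018, -0.0033, -0.0001, -0.0011, -0.0001]), 'tau': array([ -0.0006, -41.5844, -23.4346,  -0.0001,   0.006 ,  -0.    ]), 'tcp_pos': array([0.1309, 0.5595, 0.2134]), 'tool_rot': array([-1.31  , -1.0375,  1.0392]), 'ft_force': array([0.1363, 0.0439, 0.4269]), 'torque': array([-0.0478, -0.0241,  0.0313]), 'finger_gap': 1.001692255624975} 0.014
```

View pics/scene0.png

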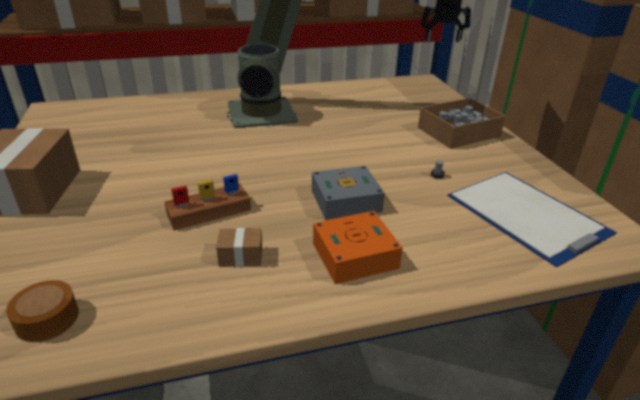

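View pics/top0.png

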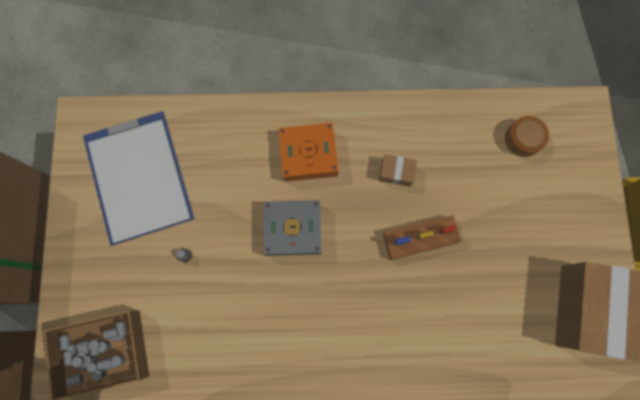

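View pics/wrist0.png

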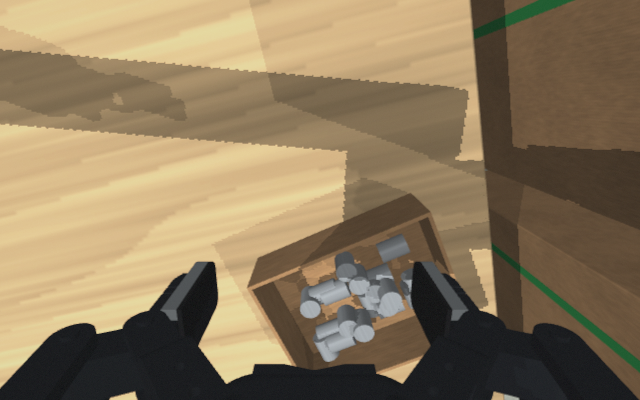

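The top view shows the grey station at about (292,228), with the orange decoy at (308,150). The stand is at (422,237), with the blue key at (402,240), yellow at (427,235) and red at (449,229). The target is the yellow bow and the grey housing with the brass plug. I'll measure both and check them in an enlarged crop.

```bash
cat > h.py <<'E'
from workcell import ctrl
import cv2,numpy as np
from scipy.spatial.transform import Rotation as Ro
np.set_printoptions(precision=4,suppress=True)
def ray(c,u,v,H=400):
    f=H/2/np.tan(np.radians(c['fov_y']/2))
    R=np.array(c['R']);t=np.array(c['t'])
    return -R.T@t, R.T@np.array([(u-c['cx'])/f,(v-c['cy'])/f,1])
def plane(c,u,v,z):
    o,d=ray(c,u,v); return o+d*(z-o[2])/d[2]
def proj(c,X):
    f=200/np.tan(np.radians(c['fov_y']/2)); p=np.array(c['R'])@X+c['t']
    return f*p[0]/p[2]+c['cx'], f*p[1]/p[2]+c['cy']
def blobs(img,lo,hi,amin=8):
    m=cv2.inRange(cv2.cvtColor(img,cv2.COLOR_RGB2HSV),np.array(lo),np.array(hi))
    n,l,s,c=cv2.connectedComponentsWithStats(m)
    out=[]
    for i in range(1,n):
        if s[i,4]>=amin: out.append((s[i,4],c[i],cv2.minAreaRect(np.argwhere(l==i)[:,::-1].astype(np.float32))))
    return sorted(out,key=lambda a:-a[0])
def pics(n): 
    c=ctrl.get_calibration(n); return c,ctrl.read_camera(n)
E
python3 - <<'E'
from h import *
img=cv2.imread('pics/top0.png')[:,:,::-1].copy(); c=ctrl.get_calibration('top')
for nm,lo,hi,z in [('yel',(18,120,80),(32,255,255),.07),('blue',(108,120,80),(125,255,255),.07),('red',(0,180,80),(5,255,255),.07),('green',(45,60,40),(90,255,255),.055)]:
    for a,ce,r in blobs(img,lo,hi)[:5]:
        if 150<ce[1]<270 : print(nm,a,ce,r,plane(c,*ce,z))
cv2.imwrite('pics/crop1.png',cv2.resize(img[190:270,250:470,::-1],None,fx=3.6,fy=3.6,interpolation=cv2.INTER_CUBIC))
E
```

```text
yel 183 [292.0273 226.5847] ((292.0, 226.5), (15.0, 14.0), 90.0) [0.5666 0.1126 0.07  ]
yel 113 [629.9735 180.4867] ((630.3041381835938, 180.1907196044922), (7.466763973236084, 18.523319244384766), 68.96248626708984) [ 0.6631 -0.7269  0.07  ]
yel 109 [425.6422 234.3761] ((425.5000305175781, 234.5), (6.730666637420654, 17.71950912475586), 74.05460357666016) [ 0.5402 -0.2104  0.07  ]
yel 64 [636.5781 264.6406] ((636.5, 263.5), (15.0, 5.0), 90.0) [ 0.4557 -0.7119  0.07  ]
blue 36 [402.6111 240.    ] ((402.61541748046875, 240.076904296875), (3.1378581523895264, 11.374736785888672), 78.69007110595703) [ 0.5278 -0.1539  0.07  ]
red 28 [449.5714 228.3214] ((449.2000732421875, 228.60000610351562), (3.1622774600982666, 10.119288444519043), 71.56504821777344) [ 0.5536 -0.2695  0.07  ]
green 243 [ 19.0453 264.2263] ((19.90769386291504, 264.2384948730469), (40.807430267333984, 6.2017364501953125), 7.125016689300537) [0.4922 0.7714 0.055 ]
green 27 [273. 227.] ((273.0, 227.0), (8.0, 2.0), 90.0) [0.5689 0.16   0.055 ]
green 18 [310.5 226. ] ((310.5, 226.0), (8.0, 1.0), 90.0) [0.5693 0.068  0.055 ]
```

View pics/crop1.png

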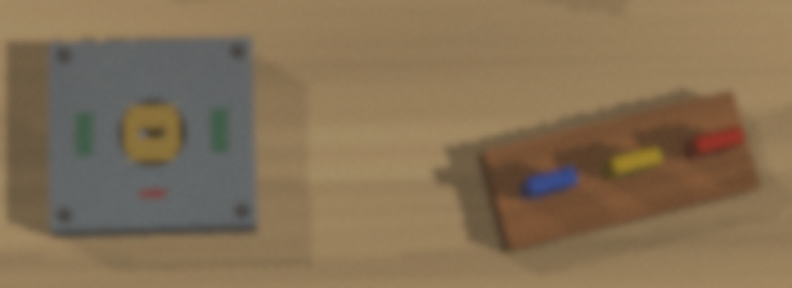

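```bash
python3 - <<'E'
from h import *
s=ctrl.state();R=Ro.from_rotvec(s['tool_rot']).as_matrix();print(R, np.arctan2(R[1,0],R[0,0]))
c=ctrl.get_calibration('wrist');print('cam in tool',R.T@(-c['R'].T@c['t']-s['tcp_pos']),R.T@c['R'].T)
E
```

```text
[[ 0.2278 -0.0003 -0.9737]
 [ 0.9737 -0.0013  0.2278]
 [-0.0013 -1.      0.    ]] 1.3409511578983746
cam in tool [-0.0009 -0.1599  0.0747] [[ 1.      0.0007 -0.0003]
 [ 0.0005 -0.2929  0.9561]
 [ 0.0005 -0.9561 -0.2929]]
```

Emit:
move_arm --deltas '[[[0,1.34,0],[-0.358,0,-0.532],0.0854],[[0,1.34,0],[-0.358,0,-0.532],0.0854],[[0,1.34,0],[-0.358,0,-0.532],0.0854],[[0,1.34,0],[-0.358,0,-0.532],0.0854],[[0,1.34,0],[-0.358,0,-0.532],0.0854],[[0,1.34,0],[-0.358,0,-0.532],0.0854],[[0,1.34,0],[-0.358,0,-0.532],0.0854],[[0,1.34,0],[-0.358,0,-0.532],0.0854],[[0,1.34,0],[-0.358,0,-0.532],0.0854],[[0,1.34,0],[-0.358,0,-0.532],0.0854],[[0,1.34,0],[-0.358,0,-0.532],0.0854],[[0,1.34,0],[-0.358,0,-0.532],0.0854],[[0,1.34,0],[-0.358,0,-0.532],0.0854],[[0,1.34,0],[-0.358,0,-0.532],0.0854],[[0,1.34,0],[-0.358,0,-0.532],0.0854],[[0,1.34,0],[-0.358,0,-0.532],0.0854],[[0,1.34,0],[-0.358,0,-0.532],0.0854],[[0,1.34,0],[-0.358,0,-0.532],0.0854],[[0,1.34,0],[-0.358,0,-0.532],0.0854],[[0,1.34,0],[-0.358,0,-0.532],0.0854]]'

```text
t: 1.82
tcp_pos: [0.5663, 0.0914, 0.214]
tool_rot: [-1.57, -0.002, 0.003]
ft_force: [-0.5, 0.2, 0.2]
finger_gap: 0.998
```

```bash
python3 - <<'E'
from h import *
s=ctrl.state();print(s['t'],s['tcp_pos'],s['qpos'])
c,img=pics('wrist'); np.save('c_w1.npy',c,allow_pickle=True)
cv2.imwrite('pics/w1.png',img[:,:,::-1])
E
```

```text
1.8167 [0.5663 0.0914 0.214 ] [0.1396 0.3179 1.5671 0.0006 1.2573 0.1368]
```

View pics/w1.png

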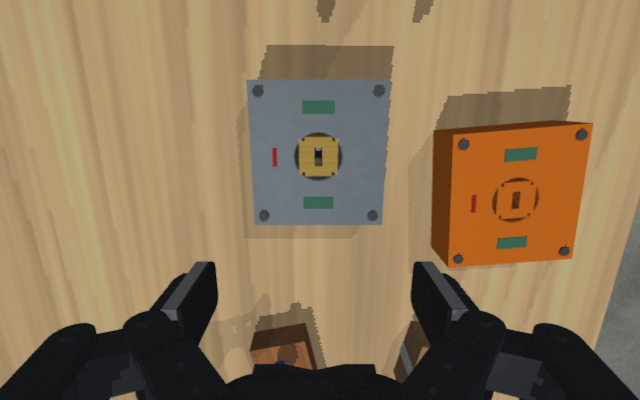

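The wrist view shows the grey station with its plug at (318,157), the red mark at (275,157) and green marks at (318,107) and (318,203). The orange decoy is on the right.

```bash
python3 - <<'E'
from h import *
img=cv2.imread('pics/w1.png')[:,:,::-1].copy(); c=np.load('c_w1.npy',allow_pickle=True).item()
sub=img.copy(); sub[:,400:]=0; sub[250:]=0; sub[:,:240]=0
g=[]
for nm,lo,hi in [('green',(60,80,40),(95,255,255)),('red',(0,180,80),(5,255,255)),('brass',(18,120,80),(32,255,255)),('dark',(0,0,0),(180,255,45))]:
    for a,ce,r in blobs(sub[70:250],lo,hi,15)[:6]:
        ce=ce+[0,70]; rc=np.array(r[0])+[0,70]; print(nm,a,ce,r, plane(c,*ce,.055),plane(c,*rc,.055))
cv2.imwrite('pics/w1c.png',cv2.resize(img[120:195,270:370,::-1],None,fx=8,fy=8,interpolation=cv2.INTER_NEAREST))
E
```

```text
green 406 [318.1182 106.9951] ((318.5, 37.0), (12.0, 31.0), 90.0) [0.5698 0.1602 0.055 ] [0.5701 0.1602 0.055 ]
green 319 [318. 202.] ((318.0, 132.0), (10.0, 28.0), 90.0) [0.5703 0.0687 0.055 ] [0.5703 0.0687 0.055 ]
red 46 [274.1739 155.7391] ((274.0, 86.5), (17.0, 2.0), 90.0) [0.5278 0.1151 0.055 ] [0.5276 0.1143 0.055 ]
brass 1340 [317.947  155.6082] ((318.0, 86.0), (40.0, 38.0), 90.0) [0.5699 0.1153 0.055 ] [0.57  0.115 0.055]
dark 43200 [119.5 159.5] ((119.5, 89.5), (179.0, 239.0), 90.0) [0.3784 0.1109 0.055 ] [0.3784 0.1109 0.055 ]
dark 43200 [519.5 159.5] ((519.5, 89.5), (179.0, 239.0), 90.0) [0.7643 0.1122 0.055 ] [0.7643 0.1122 0.055 ]
dark 49 [318. 154.] ((318.0, 84.0), (6.0, 6.0), 90.0) [0.5699 0.1169 0.055 ] [0.5699 0.1169 0.055 ]
```

View pics/w1c.png

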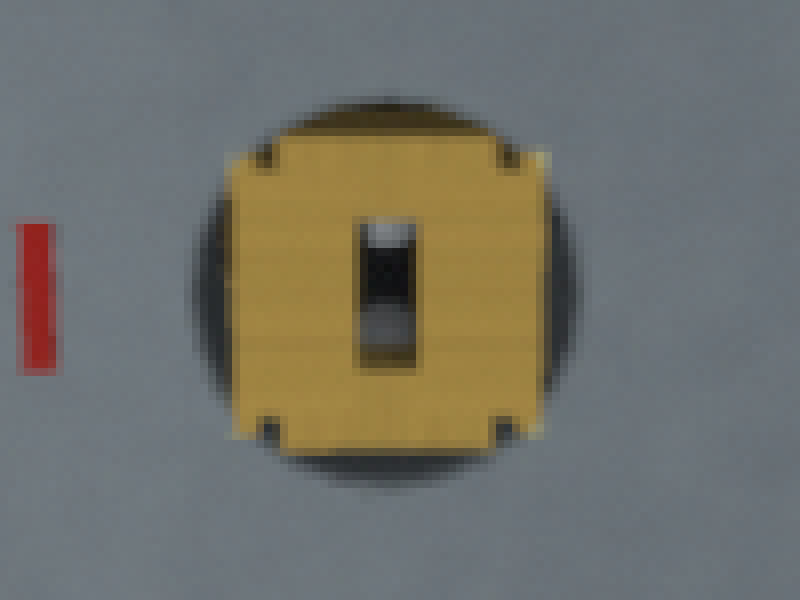

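Emit:
move_arm --deltas '[[[0,-0.22,0],[-0.021,0.03,-0.325],0.0854],[[0,-0.22,0],[-0.021,0.03,-0.325],0.0854],[[0,-0.22,0],[-0.021,0.03,-0.325],0.0854],[[0,-0.22,0],[-0.021,0.03,-0.325],0.0854],[[0,-0.22,0],[-0.021,0.03,-0.325],0.0854],[[0,-0.22,0],[-0.021,0.03,-0.325],0.0854],[[0,-0.22,0],[-0.021,0.03,-0.325],0.0854],[[0,-0.22,0],[-0.021,0.03,-0.325],0.0854],[[0,-0.22,0],[-0.021,0.03,-0.325],0.0854],[[0,-0.22,0],[-0.021,0.03,-0.325],0.0854],[[0,-0.22,0],[-0.021,0.03,-0.325],0.0854],[[0,-0.22,0],[-0.021,0.03,-0.325],0.0854]]'

```text
t: 2.87
tcp_pos: [0.547, -0.233, 0.1843]
tool_rot: [-1.563, -0.175, 0.175]
ft_force: [0.5, 0.3, 0.3]
finger_gap: 1.002
```

```bash
python3 - <<'E'
from h import *
s=ctrl.state();print(s['t'],s['tcp_pos'],s['qpos'])
c,img=pics('wrist'); np.save('c_w2.npy',c,allow_pickle=True)
cv2.imwrite('pics/w2.png',img[:,:,::-1])
for nm,lo,hi in [('yel',(18,140,60),(32,255,255)),('blue',(108,120,60),(125,255,255)),('red',(0,190,60),(4,255,255))]:
    for a,ce,r in blobs(img,lo,hi,80)[:3]: print(nm,a,ce,r,plane(c,*ce,.083))
E
```

```text
2.8667 [ 0.547  -0.233   0.1843] [-0.4224  0.3697  1.5657  0.0006  1.2062 -0.6458]
yel 705 [312.4213 162.495 ] ((312.5, 162.5), (47.0, 15.0), 90.0) [ 0.5394 -0.2065  0.083 ]
blue 686 [312.9723  88.035 ] ((312.9999694824219, 87.99998474121094), (13.999998092651367, 45.99999237060547), 0.0) [ 0.5275 -0.152   0.083 ]
red 562 [312.105  227.7527] ((311.9999694824219, 226.0), (47.99999237060547, 11.999998092651367), 90.0) [ 0.5514 -0.2605  0.083 ]
```

View pics/w2.png

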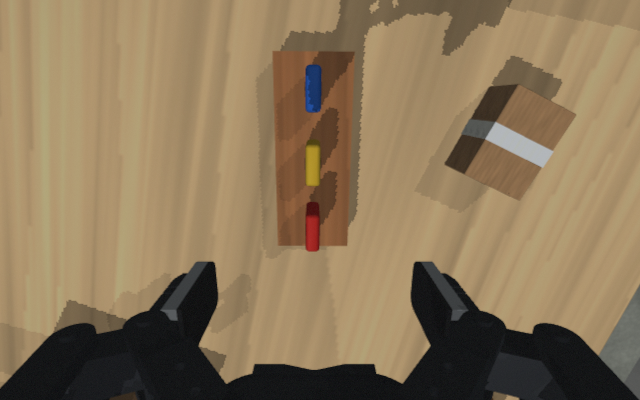

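The wrist view shows the blue key at (313,88), yellow at (312,163) and red at (312,228). The stand runs straight along the image column, so the jaw axis is lined up with the key. I'll descend on yellow and close.

Emit:
move_arm --deltas '[[[0,0,0],[-0.002,0.0,0.0255],0.0854],[[0,0,0],[-0.002,0.03,0.0255],0.0854],[[0,0,0],[-0.002,0.06,0.0255],0.07],[[0,0,0],[-0.002,0.09,0.0255],0.06],[[0,0,0],[-0.002,0.11,0.0255],0.05],[[0,0,0],[-0.002,0.124,0.0255],0.05],[[0,0,0],[-0.002,0.124,0.0255],0.04],[[0,0,0],[-0.002,0.124,0.0255],0.03]]'

```text
t: 3.58
tcp_pos: [0.5393, -0.2092, 0.0599]
tool_rot: [-1.563, -0.174, 0.175]
ft_force: [0.3, -0.2, 0.1]
finger_gap: 0.356
```

```bash
python3 - <<'E'
from h import *
s=ctrl.state();print(s['t'],s['tcp_pos'],s['qpos'],s['ft_force'],s['finger_gap'])
c,img=pics('wrist')
cv2.imwrite('pics/w3.png',img[:,:,::-1])
E
```

```text
3.5833 [ 0.5393 -0.2092  0.0599] [-0.39    0.462   1.7655  0.0002  0.9151 -0.6129] [ 0.262  -0.2085  0.1043] 0.35588177076636157
```

View pics/w3.png

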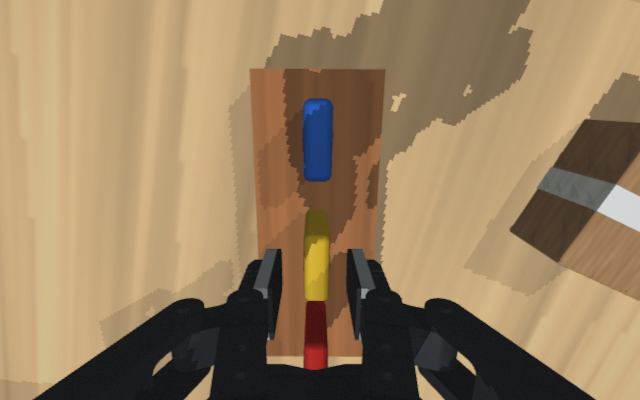

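The yellow bow sits at (316,265), centred between the pads at columns 272 and 360. Next I close.

Emit:
move_arm --deltas '[[[0,0,0],[0,0,0],0.01],[[0,0,0],[0,0,0],0.0],[[0,0,0],[0,0,0],0.0],[[0,0,0],[0,0,0],0.0],[[0,0,0],[0,0,0],0.0],[[0,0,0],[0,0,0],0.0]]'

```text
t: 4.13
tcp_pos: [0.5404, -0.2107, 0.0617]
tool_rot: [-1.565, -0.176, 0.171]
ft_force: [-0.5, 0.7, 6.8]
finger_gap: 0.11
```

```bash
python3 - <<'E'
from h import *
s=ctrl.state();print(s['t'],s['tcp_pos'],s['ft_force'],s['torque'],s['finger_gap'])
c,img=pics('wrist'); np.save('c_w4.npy',c,allow_pickle=True)
cv2.imwrite('pics/w4.png',img[:,:,::-1])
for a,ce,r in blobs(img,(18,140,40),(32,255,255),80)[:3]: print(a,ce,r,plane(c,*ce,.084), plane(c,316,300,.084))
E
```

```text
4.1333 [ 0.5404 -0.2107  0.0617] [-0.482   0.6858  6.8296] [ 0.2063  0.0108 -0.0012] 0.11002504978367164
2013 [314.0735 249.4496] ((314.0, 250.0), (90.0, 26.0), 90.0) [ 0.5379 -0.2011  0.084 ] [ 0.5446 -0.2266  0.084 ]
```

View pics/w4.png

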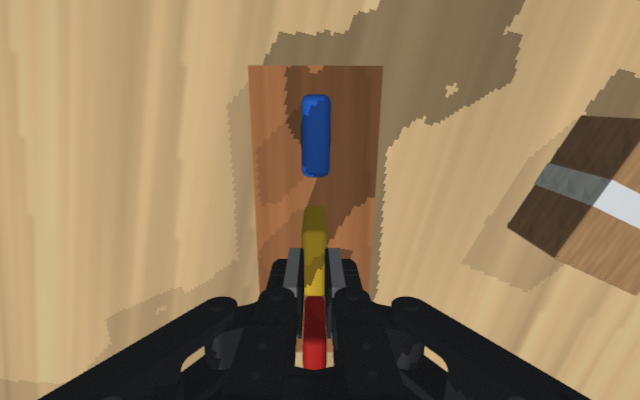

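Emit:
move_arm --deltas '[[[0,0,0],[0,-0.003,0],0.0],[[0,0,0],[0,-0.008,0],0.0],[[0,0,0],[0,-0.018,0],0.0],[[0,0,0],[0,-0.032,0],0.0],[[0,0,0],[0,-0.055,0],0.0],[[0,0,0],[0,-0.08,0],0.0],[[0,0,0],[0,-0.11,0],0.0],[[0,0,0],[0,-0.11,0],0.0],[[0,0,0],[0,-0.11,0],0.0]]'

```text
t: 4.93
tcp_pos: [0.5401, -0.2109, 0.1724]
tool_rot: [-1.566, -0.177, 0.17]
ft_force: [0.0, -0.8, -0.4]
finger_gap: 0.113
```

```bash
python3 - <<'E'
from h import *
s=ctrl.state();print(s['t'],s['tcp_pos'],s['ft_force'],s['torque'],s['finger_gap'])
for n in ('wrist','scene'):
    c,img=pics(n); cv2.imwrite(f'pics/{n}5.png',img[:,:,::-1])
    if n=='scene': cv2.imwrite('pics/s5c.png',cv2.resize(img[60:240,130:390,::-1],None,fx=3,fy=3,interpolation=cv2.INTER_CUBIC))
E
```

```text
4.9333 [ 0.5401 -0.2109  0.1724] [ 0.0402 -0.7853 -0.429 ] [ 0.0065  0.0372 -0.0398] 0.1125565521676042
```

View pics/wrist5.png

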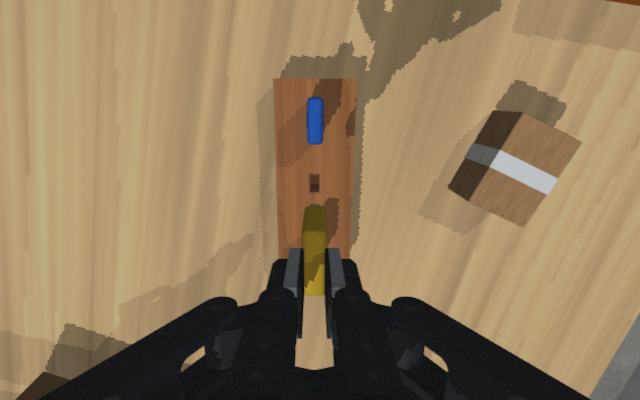

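View pics/s5c.png

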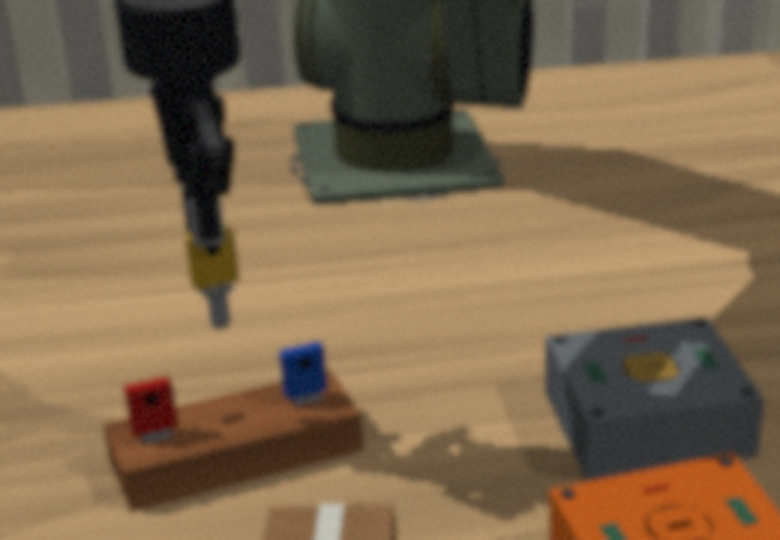

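```bash
python3 - <<'E'
from h import *
a=cv2.imread('pics/w3.png');b=cv2.imread('pics/w4.png');d=cv2.imread('pics/wrist5.png')
def crop(i): return cv2.resize(i[195:310,285:345],None,fx=4.4,fy=5,interpolation=cv2.INTER_NEAREST)
cv2.imwrite('pics/cmp.png',np.hstack([crop(a),crop(b),crop(d)]))
for i,col in ((a,316),(b,313),(d,313)):
    h=cv2.cvtColor(i,cv2.COLOR_BGR2HSV)[200:304,col-3:col+4].mean(1)
    print([ (200+k,*h[k].astype(int)) for k in list(range(2,12))+list(range(24,40))+list(range(88,104))])
E
```

```text
[(202, np.int64(12), np.int64(139), np.int64(107)), (203, np.int64(12), np.int64(140), np.int64(106)), (204, np.int64(12), np.int64(138), np.int64(107)), (205, np.int64(12), np.int64(139), np.int64(107)), (206, np.int64(12), np.int64(140), np.int64(106)), (207, np.int64(12), np.int64(139), np.int64(107)), (208, np.int64(13), np.int64(146), np.int64(105)), (209, np.int64(19), np.int64(168), np.int64(98)), (210, np.int64(23), np.int64(191), np.int64(92)), (211, np.int64(23), np.int64(186), np.int64(93)), (224, np.int64(23), np.int64(189), np.int64(94)), (225, np.int64(23), np.int64(188), np.int64(93)), (226, np.int64(23), np.int64(189), np.int64(94)), (227, np.int64(23), np.int64(190), np.int64(94)), (228, np.int64(23), np.int64(190), np.int64(94)), (229, np.int64(23), np.int64(189), np.int64(94)), (230, np.int64(23), np.int64(190), np.int64(94)), (231, np.int64(23), np.int64(187), np.int64(94)), (232, np.int64(23), np.int64(188), np.int64(95)), (233, np.int64(23), np.int64(190), np.int64(95)), (234, np.int64(23), np.int64(192), np.int64(99)), (235, np.int64(23), np.int64(190), np.int6
[... 4556 characters left out ...]
np.int64(23), np.int64(189), np.int64(169)), (291, np.int64(23), np.int64(189), np.int64(169)), (292, np.int64(23), np.int64(188), np.int64(169)), (293, np.int64(23), np.int64(190), np.int64(168)), (294, np.int64(23), np.int64(190), np.int64(166)), (295, np.int64(22), np.int64(164), np.int64(162)), (296, np.int64(19), np.int64(111), np.int64(167)), (297, np.int64(17), np.int64(94), np.int64(170)), (298, np.int64(18), np.int64(94), np.int64(170)), (299, np.int64(17), np.int64(93), np.int64(171)), (300, np.int64(17), np.int64(93), np.int64(170)), (301, np.int64(17), np.int64(94), np.int64(170)), (302, np.int64(18), np.int64(94), np.int64(170)), (303, np.int64(18), np.int64(94), np.int64(170))]
```

View pics/cmp.png

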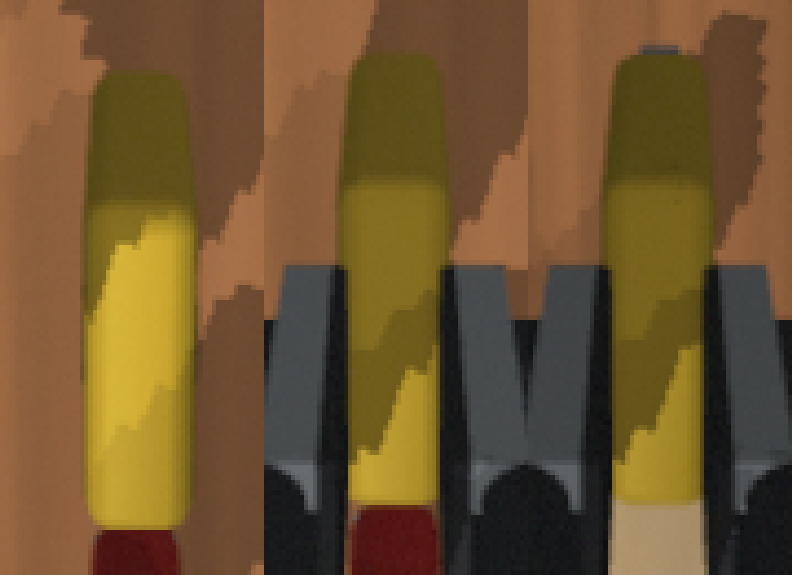

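```bash
python3 - <<'E'
from h import *
from scipy.optimize import least_squares
for rv in ([-1.563,-.174,.175],[-1.565,-.176,.171],ctrl.state()['tool_rot']):
    R=Ro.from_rotvec(rv).as_matrix(); print('tool y',R[:,1],'yaw',np.arctan2(R[1,0],R[0,0]), 'xz',R[2,0])
C=np.array([-.0009,-.1599,.0747]);A=np.array([[1,0.0007,-.0003],[.0005,-.2929,.9561],[.0005,-.9561,-.2929]])
f=200/np.tan(np.radians(62.05826/2))
def row(P):
    q=A.T@(np.array(P)-C); return f*q[1]/q[2]+203.2466
def rows(p): # tool y of key top(p0), tool z centre(p1), tilt p2 (tip toward +z), key along tool +y
    y0,z0,a=p
    def pt(ky,kz): # ky along tool z, kz up
        d=.057-kz
        return [0, y0+.021+d*np.cos(a)-ky*np.sin(a), z0+d*np.sin(a)+ky*np.cos(a)]
    return np.array([row(pt(.017,.036)),row(pt(.017,.078)),row(pt(-.017,.078)), row(pt(.005,0)), row(pt(.007,.004)), row(pt(.011,.03))])
for m in ([209,235.5,300.5],[205,231,295.7]):
    s=least_squares(lambda p:rows(p)[:3]-m,[-.022,0,0],x_scale=[.01,.01,.1]); print(m,s.x*[1e3,1e3,57.3],rows(s.x))
E
```

```text
tool y [-0.0007  0.0007 -1.    ] yaw 0.2222857033051356 xz -0.0005494986102026894
tool y [ 0.0033 -0.0008 -1.    ] yaw 0.22095520018297515 xz 0.0030284377972218807
tool y [-0.0015  0.0006 -1.    ] yaw 0.2209433315699368 xz -0.0012922017666561064
[209, 235.5, 300.5] [-18.0249  -1.823   -1.1144] [209.     235.5    300.5    210.4505 209.3807 215.6067]
[205, 231, 295.7] [-16.6565   0.068   -0.6761] [205.     231.     295.7    206.6845 205.594  211.6397]
```

```bash
python3 - <<'E'
from h import *
from scipy.optimize import least_squares
C=np.array([-.0009,-.1599,.0747]);A=np.array([[1,0.0007,-.0003],[.0005,-.2929,.9561],[.0005,-.9561,-.2929]])
f=200/np.tan(np.radians(62.05826/2))
def row(P):
    q=A.T@(np.array(P)-C); return f*q[1]/q[2]+203.2466
def rows(p,e):
    y0,z0,a=p; h=.017-e
    def pt(ky,kz):
        d=.057-kz
        return [0, y0+.021+d*np.cos(a)-ky*np.sin(a), z0+d*np.sin(a)+ky*np.cos(a)]
    return np.array([row(pt(.017,.036+e)),row(pt(.017,.078-e)),row(pt(-h,.078))])
for m,y in (([209,235.5,300.5],-.0241),([205,231,295.7],-.0223)):
  for e in (0,.001,.002):
    s=least_squares(lambda p:rows([y,p[0],p[1]],e)-m,[0,0],x_scale=[.01,.1]); print(y,e,s.x*[1e3,57.3],s.fun)
# top face columns and rays for world check in w3
E
```

```text
-0.0241 0 [ 0.8943 -1.844 ] [-0.9044 -1.1479  2.1257]
-0.0241 0.001 [ 0.6572 -0.9264] [-0.4187 -0.5485  1.0018]
-0.0241 0.002 [0.4464 0.1251] [ 0.0399  0.0536 -0.0968]
-0.0223 0 [ 2.5019 -1.352 ] [-0.8125 -1.0513  1.9346]
-0.0223 0.001 [ 2.2673 -0.4358] [-0.3393 -0.4533  0.8226]
-0.0223 0.002 [2.0587 0.6136] [ 0.1073  0.1472 -0.2641]
```

Emit:
move_arm --deltas '[[[0,0.02,0],[0.008,0,0.025],0],[[0,0.04,0],[0.018,0,0.055],0],[[0,0.07,0],[0.03,0,0.09],0],[[0,0.1,0],[0.04,0,0.125],0],[[0,0.13,0],[0.052,0,0.16],0],[[0,0.16,0],[0.063,0,0.195],0],[[0,0.18,0],[0.075,0,0.23],0],[[0,0.2,0],[0.085,0,0.262],0],[[0,0.218,0],[0.093,0,0.287],0],[[0,0.218,0],[0.098,0.01,0.302],0],[[0,0.218,0],[0.1,0.025,0.3086],0],[[0,0.218,0],[0.1,0.042,0.3086],0],[[0,0.218,0],[0.1,0.042,0.3086],0],[[0,0.218,0],[0.1,0.042,0.3086],0],[[0,0.218,0],[0.1,0.042,0.3086],0]]'

```text
t: 6.28
tcp_pos: [0.5691, 0.1123, 0.1279]
tool_rot: [-1.571, -0.002, 0.003]
ft_force: [0.4, -0.6, -1.1]
finger_gap: 0.113
```

```bash
python3 - <<'E'
from h import *
s=ctrl.state();print(s['t'],s['tcp_pos'],s['ft_force'],s['torque'],s['finger_gap'],s['qpos'])
R=Ro.from_rotvec(s['tool_rot']).as_matrix();print(R)
for n in ('wrist','scene','top'):
    c,img=pics(n); cv2.imwrite(f'pics/{n}6.png',img[:,:,::-1]); np.save(f'c_{n}6.npy',c,allow_pickle=True)
    if n=='scene': cv2.imwrite('pics/s6c.png',cv2.resize(img[60:240,270:430,::-1],None,fx=3.3,fy=3.3,interpolation=cv2.INTER_CUBIC))
E
```

```text
6.2833 [0.5691 0.1123 0.1279] [ 0.4469 -0.5636 -1.1436] [-0.035  -0.0047 -0.0283] 0.11313771465596884 [0.1749 0.3939 1.6804 0.     1.068  0.1723]
[[ 1.     -0.0007 -0.0026]
 [ 0.0026 -0.0001  1.    ]
 [-0.0007 -1.     -0.0001]]
```

View pics/wrist6.png

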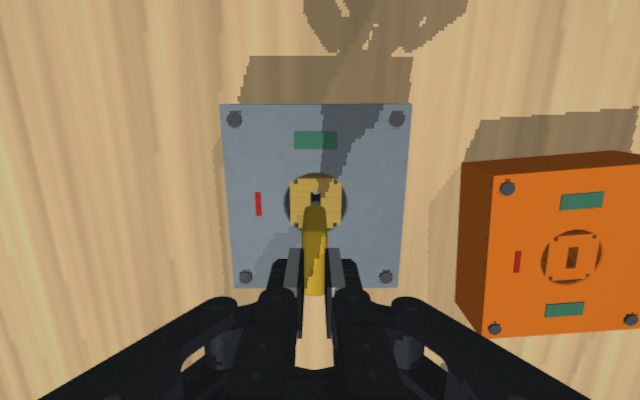

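View pics/s6c.png

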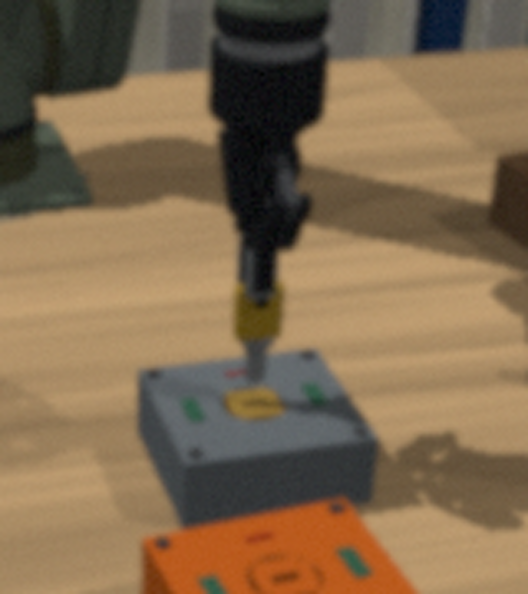

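The key hovers over the plug. In the wrist view its bow is at (315,250) and the brass plug at (315,203). In the scene view the tip points at the plug. I'll measure the remaining offset.

```bash
python3 - <<'E'
from h import *
img=cv2.imread('pics/wrist6.png')[:,:,::-1].copy(); c=np.load('c_wrist6.npy',allow_pickle=True).item()
sub=img.copy(); sub[:,410:]=0; sub[290:]=0; sub[:,:225]=0
for nm,lo,hi in [('green',(60,80,30),(95,255,255)),('red',(0,180,60),(5,255,255)),('brass',(18,100,60),(32,255,255))]:
    for a,ce,r in blobs(sub,lo,hi,15)[:3]: print(nm,a,ce,r, plane(c,*ce,.055),plane(c,*r[0],.055))
cv2.imwrite('pics/w6c.png',cv2.resize(img[170:240,280:350,::-1],None,fx=8,fy=8,interpolation=cv2.INTER_NEAREST))
E
```

```text
green 729 [315.0576 139.9794] ((314.9999694824219, 139.99998474121094), (41.99999237060547, 15.999998092651367), -0.0) [0.5696 0.1605 0.055 ] [0.5696 0.1604 0.055 ]
red 89 [257.8876 203.5506] ((258.0, 203.5), (21.0, 4.0), 90.0) [0.5279 0.1143 0.055 ] [0.528  0.1143 0.055 ]
brass 3828 [314.9015 221.6951] ((315.0, 231.0), (116.0, 52.0), 90.0) [0.5697 0.1003 0.055 ] [0.5698 0.0928 0.055 ]
```

View pics/w6c.png

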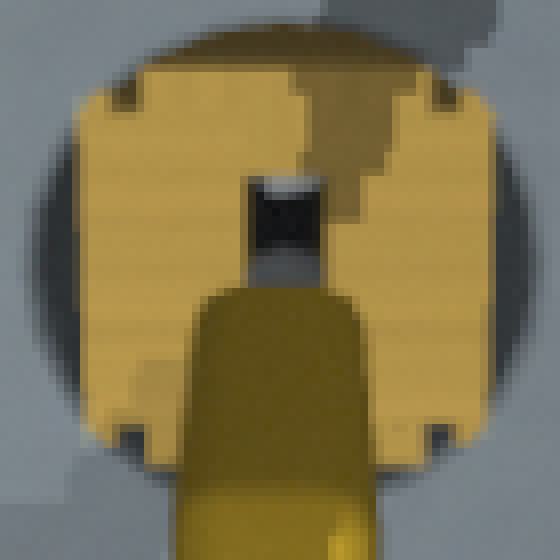

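Emit:
move_arm --deltas '[[[0,0,0],[0.0006,0.006,0],0],[[0,0,0],[0.0006,0.012,0],0],[[0,0,0],[0.0006,0.016,0],0],[[0,0,0],[0.0006,0.019,0],0],[[0,0,0],[0.0006,0.022,0],0],[[0,0,0],[0.0006,0.022,0],0]]'

```text
t: 6.93
tcp_pos: [0.5693, 0.1125, 0.1051]
tool_rot: [-1.571, -0.001, 0.004]
ft_force: [0.0, 0.4, -0.1]
finger_gap: 0.108
```

```bash
cat > st.py <<'E'
from h import *
s=ctrl.state();R=Ro.from_rotvec(s['tool_rot']).as_matrix()
print(s['t'],'tcp',s['tcp_pos'],'tip depth mm',(0.1107-s['tcp_pos'][2])*1e3,'F',s['ft_force'],'M',s['torque'],'gap',s['finger_gap'],'yaw',np.arctan2(R[1,0],R[0,0]),'tooly',R[:2,1],'q',s['qpos'])
E
python3 st.py
```

```text
6.9333 tcp [0.5693 0.1125 0.1051] tip depth mm 5.56385909640894 F [ 0.0388  0.4131 -0.1176] M [-0.0763  0.0149  0.0058] gap 0.10753820090667272 yaw 0.0029801345162434067 tooly [-0.0015 -0.0002] q [0.1752 0.4163 1.7086 0.0001 1.0183 0.1722]
```

Emit:
move_arm --deltas '[[[0,0,0],[0,0,-0.002],0],[[0,0,0],[0,0.002,-0.0025],0],[[0,0,0],[0,0.004,-0.0025],0],[[0,0,0],[0,0.006,-0.0025],0],[[0,0,0],[0,0.0075,-0.0025],0],[[0,0,0],[0,0.0075,-0.0025],0]]'

```text
t: 7.43
tcp_pos: [0.5697, 0.1102, 0.0982]
tool_rot: [-1.571, -0.002, 0.003]
ft_force: [-0.4, 0.4, -1.3]
finger_gap: 0.114
```

```bash
python3 st.py
```

```text
7.4333 tcp [0.5697 0.1102 0.0982] tip depth mm 12.521757402040492 F [-0.3995  0.4293 -1.2661] M [ 0.2459 -0.048   0.0199] gap 0.11357245644005512 yaw 0.0029674239470754687 tooly [-0.0003  0.0003] q [0.1711 0.4226 1.7182 0.0004 1.001  0.1679]
```

Emit:
move_arm --deltas '[[[0,0,0],[0,0,0.0015],0],[[0,0,0],[0,0,0.003],0],[[0,0,0],[0,0,0.0045],0],[[0,0,0],[0,0,0.0055],0],[[0,0,0],[0,0,0.0055],0]]'

```text
t: 7.85
tcp_pos: [0.5697, 0.115, 0.0985]
tool_rot: [-1.572, -0.003, 0.003]
ft_force: [0.1, -3.0, 0.2]
finger_gap: 0.109
```

```bash
python3 st.py
```

```text
7.85 tcp [0.5697 0.115  0.0985] tip depth mm 12.1573730775303 F [ 0.07   -3.0019  0.2376] M [-0.7767  0.001   0.0225] gap 0.10890858984337339 yaw 0.0037633657387679833 tooly [-0.0001 -0.0015] q [ 0.1802  0.4237  1.7153 -0.0017  1.003   0.1774]
```

Emit:
move_arm --deltas '[[[0,0,0],[0,0,-0.002],0],[[0,0,0],[0,0,-0.004],0],[[0,0,0],[0,0,-0.0053],0],[[0,0,0],[0,0.002,-0.0053],0],[[0,0,0],[0,0.004,-0.0053],0],[[0,0,0],[0,0.0045,-0.0053],0]]'

```text
t: 8.35
tcp_pos: [0.5707, 0.1108, 0.0951]
tool_rot: [-1.569, -0.004, 0.0]
ft_force: [-0.1, 0.6, 7.0]
finger_gap: 0.11
```

```bash
python3 st.py
```

```text
8.35 tcp [0.5707 0.1108 0.0951] tip depth mm 15.641260490356816 F [-0.1315  0.6263  6.9967] M [0.119  0.2042 0.0155] gap 0.11043308788519987 yaw 0.002648990160366448 tooly [0.0024 0.0013] q [0.1715 0.426  1.7216 0.0011 0.9913 0.1683]
```

Emit:
move_arm --deltas '[[[0,0,0],[0,0,0.0015],0],[[0,0,0],[0,0,0.003],0],[[0,0,0],[0,0,0.0045],0],[[0,0,0],[0,0,0.006],0],[[0,0,0],[0,0,0.006],0]]'

```text
t: 8.77
tcp_pos: [0.5705, 0.1148, 0.095]
tool_rot: [-1.574, -0.005, 0.002]
ft_force: [-0.4, -5.1, 5.5]
finger_gap: 0.112
```

Emit:
move_arm --deltas '[[[0,0,0],[0,0,-0.002],0],[[0,0,0],[0,0,-0.004],0],[[0,0,0],[0,0,-0.006],0],[[0,0,0],[0,0,-0.006],0]]'

```text
t: 9.1
tcp_pos: [0.5705, 0.1107, 0.095]
tool_rot: [-1.569, -0.003, 0.0]
ft_force: [-0.3, 0.9, 4.6]
finger_gap: 0.11
```

```bash
python3 st.py
```

```text
9.1 tcp [0.5705 0.1107 0.095 ] tip depth mm 15.699213983791191 F [-0.2735  0.8617  4.6162] M [0.2413 0.099  0.0203] gap 0.11033530039815229 yaw 0.0023046914939476373 tooly [0.0021 0.0015] q [0.1712 0.4259 1.7219 0.0013 0.9914 0.1682]
```

Emit:
move_arm --deltas '[[[0,0,0],[0,0,0.003],0],[[0,0,0],[0,0,0.006],0],[[0,0,0],[0,0,0.0075],0],[[0,0,0],[0,0,0.0085],0],[[0,0,0],[0,0,0.0085],0]]'

```text
t: 9.52
tcp_pos: [0.5702, 0.1167, 0.0945]
tool_rot: [-1.575, -0.005, 0.003]
ft_force: [0.0, -7.3, 5.9]
finger_gap: 0.116
```

Emit:
move_arm --deltas '[[[0,0,0],[0,0,-0.003],0],[[0,0,0],[0,0,-0.006],0],[[0,0,0],[0,0,-0.009],0],[[0,0,0],[0,0,-0.011],0],[[0,0,0],[0,0,-0.011],0]]'

```text
t: 9.93
tcp_pos: [0.5702, 0.109, 0.0944]
tool_rot: [-1.568, -0.002, 0.0]
ft_force: [-0.3, 3.7, 4.8]
finger_gap: 0.112
```

```bash
python3 st.py
python3 - <<'E'
from h import *
c,img=pics('wrist'); cv2.imwrite('pics/w7.png',cv2.resize(img[180:310,270:360,::-1],None,fx=5,fy=4.5,interpolation=cv2.INTER_NEAREST))
E
```

```text
9.9333 tcp [0.5702 0.109  0.0944] tip depth mm 16.25260451760298 F [-0.3025  3.7099  4.7924] M [0.6711 0.0052 0.0168] gap 0.11181283855977406 yaw 0.0018188180047365075 tooly [0.0013 0.0029] q [0.1675 0.426  1.7236 0.0032 0.9903 0.1639]
```

View pics/w7.png

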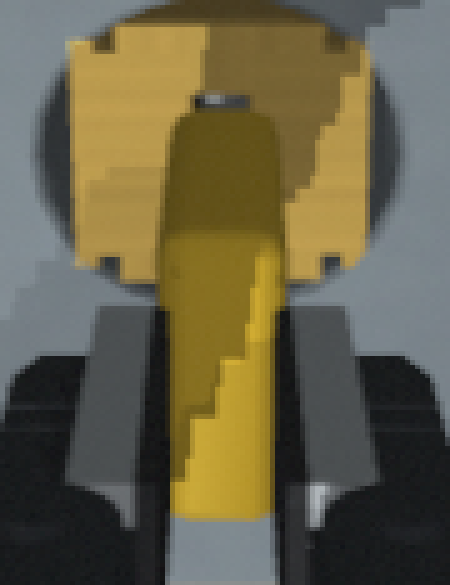

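Emit:
move_arm --deltas '[[[0,0,0],[0,0.0005,0.004],0],[[0,0,0],[0,0.0005,0.008],0],[[0,0,0],[0,0.0005,0.012],0],[[0,0,0],[0,0.0005,0.0125],0],[[0,0,0],[0,0.0005,0.0125],0]]'

```text
t: 10.4
tcp_pos: [0.5698, 0.1185, 0.0935]
tool_rot: [-1.575, -0.004, 0.004]
ft_force: [1.0, -5.6, 4.2]
finger_gap: 0.112
```

Emit:
move_arm --deltas '[[[0,0,0],[0,0.0005,-0.004],0],[[0,0,0],[0,0.0005,-0.008],0],[[0,0,0],[0,0.0005,-0.012],0],[[0,0,0],[0,0.0005,-0.014],0],[[0,0,0],[0,0.0005,-0.014],0]]'

```text
t: 10.82
tcp_pos: [0.5702, 0.1093, 0.0936]
tool_rot: [-1.564, -0.001, -0.001]
ft_force: [-0.5, 7.7, 5.4]
finger_gap: 0.112
```

```bash
python3 st.py
```

```text
10.8167 tcp [0.5702 0.1093 0.0936] tip depth mm 17.128613256080005 F [-0.48    7.7     5.4187] M [1.8612 0.0671 0.0156] gap 0.11248840650389214 yaw 0.00044487063483906396 tooly [0.0014 0.0067] q [0.1659 0.4265 1.7252 0.0076 0.9874 0.1613]
```

```bash
cat > vw.py <<'E'
from h import *
import sys
c,img=pics('wrist'); cv2.imwrite('pics/%s.png'%sys.argv[1],cv2.resize(img[180:310,270:360,::-1],None,fx=5,fy=4.5,interpolation=cv2.INTER_NEAREST))
h=cv2.cvtColor(img,cv2.COLOR_RGB2HSV)[:,311:318].mean(1)
yel=[r for r in range(190,310) if abs(h[r,0]-23)<2 and h[r,1]>170]; 
v=h[yel[0]:yel[0]+45,2]; b=v[8]
up=next(k for k in range(10,45) if v[k]>b*1.2)
print('rows',yel[0],yel[0]+up,yel[-1])
E
python3 vw.py w8
```

```text
rows 206 233 295
```

View pics/w8.png

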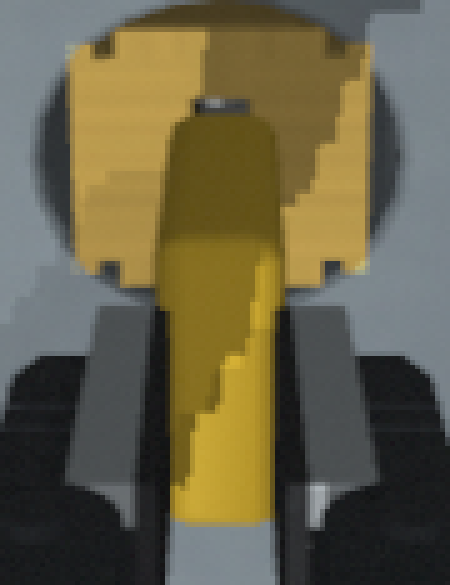

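Emit:
move_arm --deltas '[[[0,0,0],[0,0.0005,0.004],0],[[0,0,0],[0,0.0008,0.008],0],[[0,0,0],[0,0.001,0.012],0],[[0,0,0],[0,0.001,0.0135],0],[[0,0,0],[0,0.001,0.0135],0]]'

```text
t: 11.28
tcp_pos: [0.5702, 0.1184, 0.0927]
tool_rot: [-1.574, -0.005, 0.003]
ft_force: [0.6, -5.6, 7.4]
finger_gap: 0.115
```

Emit:
move_arm --deltas '[[[0,0,0],[0,0.0005,-0.004],0],[[0,0,0],[0,0.0005,-0.008],0],[[0,0,0],[0,0.0005,-0.012],0],[[0,0,0],[0,0.0005,-0.0135],0],[[0,0,0],[0,0.0005,-0.0135],0]]'

```text
t: 11.7
tcp_pos: [0.5705, 0.1093, 0.0926]
tool_rot: [-1.564, -0.002, -0.001]
ft_force: [-1.1, 8.2, 8.2]
finger_gap: 0.111
```

```bash
python3 st.py; python3 vw.py w9
```

```text
11.7 tcp [0.5705 0.1093 0.0926] tip depth mm 18.052409109254665 F [-1.0637  8.1834  8.2155] M [1.7864 0.1803 0.0278] gap 0.11091506524677518 yaw 0.0005710955573748963 tooly [0.0023 0.0066] q [0.1659 0.4275 1.7263 0.0074 0.9845 0.1612]
rows 206 233 295
```

Emit:
move_arm --deltas '[[[0,0,0],[0,0,0.004],0],[[0,0,0],[0,0,0.008],0],[[0,0,0],[0,0,0.012],0],[[0,0,0],[0,0,0.0155],0],[[0,0,0],[0,0,0.0155],0]]'

```text
t: 12.17
tcp_pos: [0.5702, 0.1211, 0.0922]
tool_rot: [-1.573, -0.005, 0.003]
ft_force: [0.3, -3.2, 7.2]
finger_gap: 0.11
```

```bash
python3 st.py; python3 vw.py w10
```

```text
12.1667 tcp [0.5702 0.1211 0.0922] tip depth mm 18.529156716036457 F [ 0.2716 -3.2231  7.15  ] M [-0.8975 -0.0425 -0.0756] gap 0.1097863182671747 yaw 0.0045369075300274635 tooly [ 0.0013 -0.0021] q [ 0.1909  0.432   1.7199 -0.0028  0.9888  0.1879]
rows 215 233 299
```

View pics/w10.png

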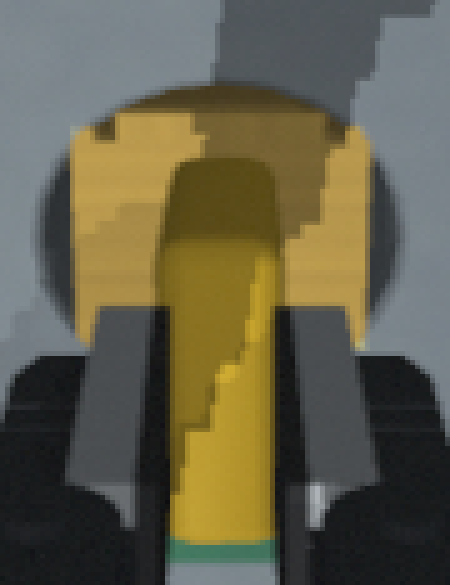

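The key rocks in the jaws when I push to +y (bow rows 215/233/299) and straightens at the -y wall. I'll use smaller swings from here and keep it upright.

Emit:
move_arm --deltas '[[[0,0,0],[0,0,-0.004],0],[[0,0,0],[0,0,-0.008],0],[[0,0,0],[0,0,-0.012],0],[[0,0,0],[0,0,-0.015],0],[[0,0,0],[0,0,-0.015],0],[[0,0,0],[0,0,-0.012],0],[[0,0,0],[0,0,-0.0095],0],[[0,0,0],[0,0.001,-0.008],0],[[0,0,0],[0,0.001,-0.008],0]]'

```text
t: 12.97
tcp_pos: [0.5707, 0.1143, 0.0919]
tool_rot: [-1.57, -0.005, 0.001]
ft_force: [-0.4, -0.2, 9.8]
finger_gap: 0.111
```

```bash
python3 st.py; python3 vw.py w11
```

```text
12.9667 tcp [0.5707 0.1143 0.0919] tip depth mm 18.83315523313965 F [-0.4401 -0.2019  9.8042] M [-0.1889  0.0449  0.0171] gap 0.11063756038196577 yaw 0.0035797115741526657 tooly [0.0027 0.0006] q [0.1779 0.4302 1.7239 0.0001 0.9847 0.1743]
rows 209 232 295
```

Emit:
move_arm --deltas '[[[0,0,0],[0,0,-0.003],0],[[0,0,0],[0,0,-0.0055],0],[[0,0,0],[0,0,-0.0055],0],[[0,0,0],[0,0,-0.002],0],[[0,0,0],[0,0,0.0015],0],[[0,0,0],[0,0,0.0015],0],[[0,0,0],[0,0,-0.003],0],[[0,0,0],[0,0,-0.006],0],[[0,0,0],[0,0,-0.006],0],[[0,0,0],[0,0,-0.002],0],[[0,0,0],[0,0,0.0015],0],[[0,0,0],[0,0,0.0015],0],[[0,0,0],[0,0,-0.003],0],[[0,0,0],[0,0,-0.006],0],[[0,0,0],[0,0,-0.006],0]]'

```text
t: 14.27
tcp_pos: [0.5706, 0.1097, 0.0916]
tool_rot: [-1.566, -0.003, -0.001]
ft_force: [0.1, 5.8, 8.2]
finger_gap: 0.113
```

```bash
python3 st.py; python3 vw.py w12
```

```text
14.2667 tcp [0.5706 0.1097 0.0916] tip depth mm 19.08478244220531 F [0.1103 5.7746 8.2126] M [ 1.2535  0.0964 -0.0109] gap 0.11343799882850306 yaw 0.0010974323640333212 tooly [0.0025 0.0048] q [0.1677 0.4289 1.7269 0.0052 0.9825 0.1638]
rows 206 233 295
```

Emit:
move_arm --deltas '[[[0.05,0,0],[0,0,-0.0015],0],[[0.1,0,0],[0,0,-0.0032],0],[[0.15,0,0],[0,0.0003,-0.005],0],[[0.15,0,0],[0,0.0003,-0.005],0]]'

```text
t: 14.65
tcp_pos: [0.5703, 0.1038, 0.091]
tool_rot: [-1.414, -0.0, -0.002]
ft_force: [-0.4, 6.0, 5.8]
finger_gap: 0.109
```

```bash
python3 st.py; python3 vw.py w13
```

```text
14.65 tcp [0.5703 0.1038 0.091 ] tip depth mm 19.743887778992345 F [-0.3639  5.9536  5.7635] M [ 1.5211 -0.0763 -0.0306] gap 0.10889692935048487 yaw -0.0010790761494136039 tooly [0.0011 0.156 ] q [ 0.07    0.4233  1.751   0.1905  0.9637 -0.0376]
rows 206 233 295
```

View pics/w13.png

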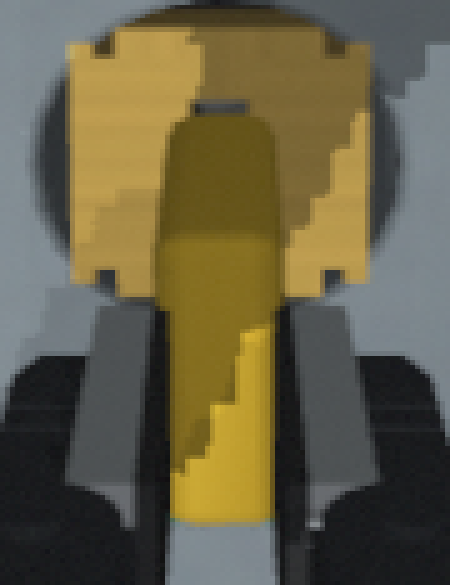

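Emit:
move_arm --deltas '[[[0,0,0],[0,0.001,0],0],[[0,0,0],[0,0.002,0],0],[[0,0,0],[0,0.0025,0],0],[[0,0,0],[0,0.0025,0],0]]'

```text
t: 15.03
tcp_pos: [0.5711, 0.1052, 0.09]
tool_rot: [-1.416, -0.004, -0.001]
ft_force: [-0.8, 3.6, 14.4]
finger_gap: 0.109
```

```bash
python3 st.py; python3 vw.py w14
```

```text
15.0333 tcp [0.5711 0.1052 0.09  ] tip depth mm 20.749205974403566 F [-0.8012  3.6254 14.4399] M [1.1128 0.2135 0.0423] gap 0.1092455724247206 yaw 0.0014686192552153692 tooly [0.0031 0.1539] q [ 0.0737  0.4247  1.7514  0.1883  0.9593 -0.0359]
rows 207 232 295
```

Emit:
move_arm --deltas '[[[0,0,0],[0,0,0.0015],0],[[0,0,0],[0,0,0.003],0],[[0,0,0],[0,0,0.003],0]]'

```text
t: 15.33
tcp_pos: [0.5709, 0.107, 0.0899]
tool_rot: [-1.419, -0.005, 0.0]
ft_force: [-0.6, -0.0, 9.8]
finger_gap: 0.115
```

```bash
cat >> st.py <<'E'
T=s['tcp_pos']+R@np.array([0,.0557,.0026]); B=s['tcp_pos']+R@np.array([0,-.0013,.0021]); M=np.array([.5699,.1145,.055])
a=(T-B)/np.linalg.norm(T-B)
f=lambda d: (T+a*(((.055-d)-T[2])/a[2])-M)[:2]*1e3
print('tip rel mm',(T-M)*1e3,'centre@0',f(0),'@12',f(.012),'@21',f(.021))
E
python3 st.py; python3 vw.py w15
```

```text
15.3333 tcp [0.5709 0.107  0.0899] tip depth mm 20.846391270121707 F [-0.6432 -0.0073  9.8172] M [0.2636 0.1081 0.0109] gap 0.1146238853387361 yaw 0.0027692125287887455 tooly [0.0027 0.1511] q [ 0.0784  0.4249  1.7508  0.1848  0.9593 -0.0304]
tip rel mm [  1.1058   3.4819 -19.814 ] centre@0 [1.0523 0.2754] @12 [1.0847 2.2174] @21 [1.109  3.6738]
rows 208 232 296
```

Emit:
move_arm --deltas '[[[-0.05,0,0],[0,0.0003,0.0015],0],[[-0.1,0,0],[0,0.0006,0.003],0],[[-0.15,0,0],[0,0.0008,0.0045],0],[[-0.15,0,0],[0,0.0008,0.0045],0]]'

```text
t: 15.72
tcp_pos: [0.5706, 0.1134, 0.0891]
tool_rot: [-1.57, -0.006, 0.002]
ft_force: [-0.1, 1.7, 6.8]
finger_gap: 0.114
```

```bash
python3 st.py; python3 vw.py w16
```

```text
15.7167 tcp [0.5706 0.1134 0.0891] tip depth mm 21.588316594326905 F [-0.0901  1.6738  6.8027] M [ 0.4254 -0.0237 -0.0035] gap 0.1141150808746396 yaw 0.004649487799900661 tooly [0.0026 0.0011] q [0.1762 0.4327 1.7279 0.0007 0.9783 0.1711]
tip rel mm [  0.7918   1.6107 -21.5853] centre@0 [0.7366 1.3977] @12 [0.7673 1.5161] @21 [0.7903 1.6049]
rows 207 232 295
```

Emit:
move_arm --deltas '[[[-0.05,0,0],[0,0.0005,0.001],0],[[-0.1,0,0],[0,0.0008,0.0025],0],[[-0.12,0,0],[0,0.0008,0.0035],0],[[-0.12,0,0],[0,0.0008,0.0035],0]]'

```text
t: 16.1
tcp_pos: [0.5706, 0.1173, 0.088]
tool_rot: [-1.688, -0.006, 0.001]
ft_force: [0.2, 4.9, 6.8]
finger_gap: 0.112
```

```bash
python3 st.py; python3 vw.py w17
```

```text
16.1 tcp [0.5706 0.1173 0.088 ] tip depth mm 22.720904248483873 F [0.2264 4.888  6.7546] M [0.9129 0.0508 0.0098] gap 0.11226163582907174 yaw 0.004304244184735838 tooly [ 0.0031 -0.1166] q [ 0.2487  0.4498  1.708  -0.1345  1.0138  0.3174]
tip rel mm [  0.8468  -1.0707 -22.6438] centre@0 [0.7778 1.3869] @12 [0.8144 0.0845] @21 [ 0.8418 -0.8923]
rows 206 232 295
```

Emit:
move_arm --deltas '[[[0.05,0,0],[0,0.0006,-0.002],0],[[0.1,0,0],[0,0.0012,-0.004],0],[[0.15,0,0],[0,0.0018,-0.006],0],[[0.2,0,0],[0,0.0022,-0.008],0],[[0.22,0,0],[0,0.0025,-0.0088],0],[[0.22,0,0],[0,0.0025,-0.0088],0]]'

```text
t: 16.65
tcp_pos: [0.5705, 0.1064, 0.0868]
tool_rot: [-1.465, -0.001, -0.002]
ft_force: [-0.2, 5.4, 6.1]
finger_gap: 0.11
```

```bash
python3 st.py; python3 vw.py w18
```

```text
16.65 tcp [0.5705 0.1064 0.0868] tip depth mm 23.893487777765287 F [-0.1555  5.3934  6.0782] M [1.3469 0.0532 0.0307] gap 0.10988148020936231 yaw -0.0008355175306591868 tooly [0.0017 0.1055] q [0.1039 0.4282 1.7483 0.1285 0.9563 0.0309]
tip rel mm [  0.6728   0.3532 -23.3084] centre@0 [ 0.6327 -2.3263] @12 [ 0.6533 -0.9468] @21 [0.6688 0.0878]
rows 206 233 295
```

Emit:
move_arm --deltas '[[[-0.05,0,0],[0,0.0008,0.0025],0],[[-0.1,0,0],[0,0.0015,0.005],0],[[-0.15,0,0],[0,0.002,0.0075],0],[[-0.2,0,0],[0,0.0025,0.0095],0],[[-0.225,0,0],[0,0.003,0.0105],0],[[-0.225,0,0],[0,0.003,0.0105],0]]'

```text
t: 17.2
tcp_pos: [0.5707, 0.1179, 0.0851]
tool_rot: [-1.696, -0.007, 0.002]
ft_force: [-0.4, 2.3, 10.2]
finger_gap: 0.117
```

```bash
python3 st.py; python3 vw.py w19
```

```text
17.2 tcp [0.5707 0.1179 0.0851] tip depth mm 25.563728633380258 F [-0.3996  2.255  10.2483] M [0.0832 0.0568 0.0141] gap 0.11685084096138658 yaw 0.005455752088043228 tooly [ 0.0035 -0.1244] q [ 0.2539  0.4543  1.7095 -0.1437  1.0105  0.327 ]
tip rel mm [  1.0241  -0.9458 -25.4541] centre@0 [0.9352 2.0193] @12 [0.9771 0.6215] @21 [ 1.0086 -0.4269]
rows 206 231 294
```

Depth is now 25.5 mm with forces of about 10 N or less, so I'll keep rocking.

Emit:
move_arm --deltas '[[[0.05,0,0],[0,0.0004,-0.002],0],[[0.1,0,0],[0,0.0008,-0.004],0],[[0.15,0,0],[0,0.0014,-0.006],0],[[0.2,0,0],[0,0.002,-0.008],0],[[0.21,0,0],[0,0.0024,-0.009],0],[[0.21,0,0],[0,0.0024,-0.009],0]]'

```text
t: 17.75
tcp_pos: [0.5698, 0.1071, 0.0825]
tool_rot: [-1.484, 0.0, 0.0]
ft_force: [0.2, 5.2, 1.2]
finger_gap: 0.11
```

```bash
python3 st.py; python3 vw.py w20
```

```text
17.75 tcp [0.5698 0.1071 0.0825] tip depth mm 28.17931413953674 F [0.2239 5.2174 1.164 ] M [ 0.9371 -0.005   0.0152] gap 0.10968014066586343 yaw 0.00022346337745010838 tooly [-0.0004  0.087 ] q [0.1158 0.4334 1.7505 0.1064 0.9508 0.054 ]
tip rel mm [ -0.1709  -0.0135 -27.7421] centre@0 [-0.1585 -2.6809] @12 [-0.1639 -1.5271] @21 [-0.1679 -0.6618]
rows 204 231 294
```

Emit:
move_arm --deltas '[[[-0.03,0,0],[0,0.0005,0.0015],0],[[-0.06,0,0],[0,0.001,0.003],0],[[-0.088,0,0],[0,0.0015,0.0045],0],[[-0.088,0,0],[0,0.0025,0.005],0],[[-0.088,0,0],[0,0.0035,0.005],0],[[-0.088,0,0],[0,0.0035,0.005],0]]'

```text
t: 18.3
tcp_pos: [0.5701, 0.1125, 0.0806]
tool_rot: [-1.574, -0.005, 0.003]
ft_force: [-1.3, 0.9, 8.3]
finger_gap: 0.11
```

```bash
python3 st.py; python3 vw.py w21
```

```text
18.3 tcp [0.5701 0.1125 0.0806] tip depth mm 30.09288823829824 F [-1.3181  0.8514  8.2714] M [ 0.2753  0.3019 -0.014 ] gap 0.11048283235881849 yaw 0.00477921188300807 tooly [ 0.0012 -0.0033] q [ 0.1771  0.4418  1.7375 -0.0042  0.9616  0.1747]
tip rel mm [  0.2277   0.4516 -30.101 ] centre@0 [0.1923 0.2854] @12 [0.2064 0.3517] @21 [0.217  0.4013]
rows 206 231 294
```

View pics/w21.png

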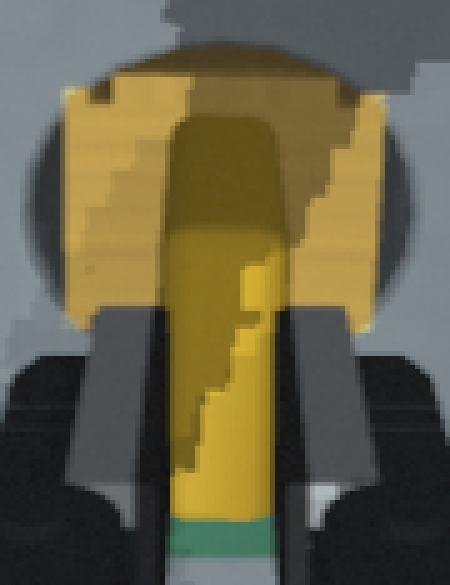

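The key is fully home: depth 30.1 mm, with the collar taking 8 N. Next is the turn, about the key's axis, which sits 2.2 mm along tool z.

Emit:
move_arm --deltas '[[[0,0,0],[0,0.0005,0],0],[[0,0.06,0],[-0.0001,0.0005,0],0],[[0,0.14,0],[-0.0003,0.0005,0],0],[[0,0.22,0],[-0.0005,0.0005,0.0001],0],[[0,0.3,0],[-0.0006,0.0005,0.0001],0],[[0,0.38,0],[-0.0008,0.0005,0.0002],0],[[0,0.46,0],[-0.001,0.0005,0.0002],0],[[0,0.54,0],[-0.0011,0.0005,0.0003],0],[[0,0.62,0],[-0.0013,0.0005,0.0004],0],[[0,0.7,0],[-0.0014,0.0005,0.0005],0]]'

```text
t: 19.18
tcp_pos: [0.5685, 0.1131, 0.0806]
tool_rot: [-1.502, 0.546, -0.549]
ft_force: [-2.7, 2.0, 9.9]
finger_gap: 0.111
```

```bash
python3 st.py; python3 - <<'E'
from h import *
c,img=pics('wrist'); cv2.imwrite('pics/w22.png',img[:,:,::-1])
E
```

```text
19.1833 tcp [0.5685 0.1131 0.0806] tip depth mm 30.115309948682707 F [-2.6625  2.0222  9.8842] M [0.4578 0.4924 0.0651] gap 0.11064072213194202 yaw -0.6999687649000785 tooly [ 0.0012 -0.0024] q [ 0.178   0.4399  1.7411 -0.0031  0.9599  0.8798]
tip rel mm [  0.3601   0.4809 -30.1178] centre@0 [0.154  0.3496] @12 [0.2361 0.4019] @21 [0.2977 0.4411]
```

View pics/w22.png

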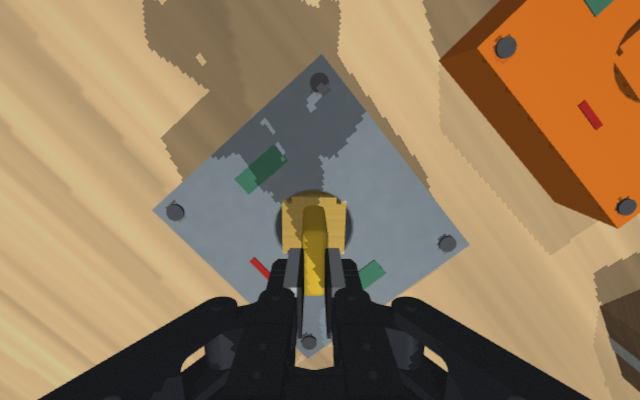

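The brass plug at (314,225) has turned with the key, while the housing appears rotated by about 40° in the wrist view. The depth held at 30.1 mm. I'll finish the quarter turn.

Emit:
move_arm --deltas '[[[0,0.08,0],[-0.0002,0,0],0],[[0,0.16,0],[-0.0004,0,0],0],[[0,0.24,0],[-0.0005,0,0.0001],0],[[0,0.32,0],[-0.0007,0,0.0001],0],[[0,0.4,0],[-0.0009,0,0.0002],0],[[0,0.48,0],[-0.001,0,0.0002],0],[[0,0.56,0],[-0.0012,0,0.0003],0],[[0,0.64,0],[-0.0013,0,0.0004],0],[[0,0.72,0],[-0.0014,0,0.0005],0],[[0,0.8,0],[-0.0016,0,0.0007],0],[[0,0.88,0],[-0.0017,0,0.0008],0],[[0,0.94,0],[-0.0018,0,0.0009],0],[[0,0.96,0],[-0.0018,0,0.0009],0],[[0,0.96,0],[-0.0018,0,0.0009],0]]'

```text
t: 20.4
tcp_pos: [0.5677, 0.1152, 0.0806]
tool_rot: [-1.168, 1.27, -1.274]
ft_force: [-2.6, 3.0, 10.8]
finger_gap: 0.111
```

```bash
python3 st.py; python3 - <<'E'
from h import *
c,img=pics('wrist'); cv2.imwrite('pics/w23.png',img[:,:,::-1]); np.save('c_w23.npy',c,allow_pickle=True)
cv2.imwrite('pics/w23c.png',cv2.resize(img[180:310,240:390,::-1],None,fx=5,fy=4.5,interpolation=cv2.INTER_NEAREST))
c,img=pics('scene'); cv2.imwrite('pics/s23.png',cv2.resize(img[60:290,130:430,::-1],None,fx=2.6,fy=2.6,interpolation=cv2.INTER_CUBIC))
E
```

```text
20.4 tcp [0.5677 0.1152 0.0806] tip depth mm 30.084982113581475 F [-2.6257  2.9677 10.8149] M [0.6505 0.5239 0.0986] gap 0.11133234770119672 yaw -1.6568485110171205 tooly [ 0.0012 -0.002 ] q [ 0.1815  0.4392  1.7421 -0.0027  0.9595  1.8399]
tip rel mm [  0.4501   0.3136 -30.0813] centre@0 [0.1518 0.3974] @12 [0.2708 0.364 ] @21 [0.36   0.3389]
```

View pics/w23.png

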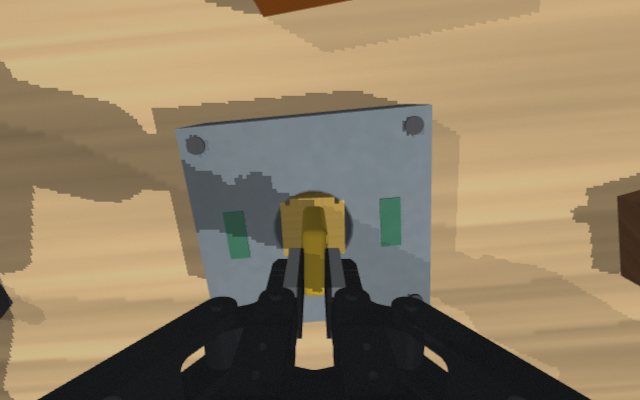

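View pics/w23c.png

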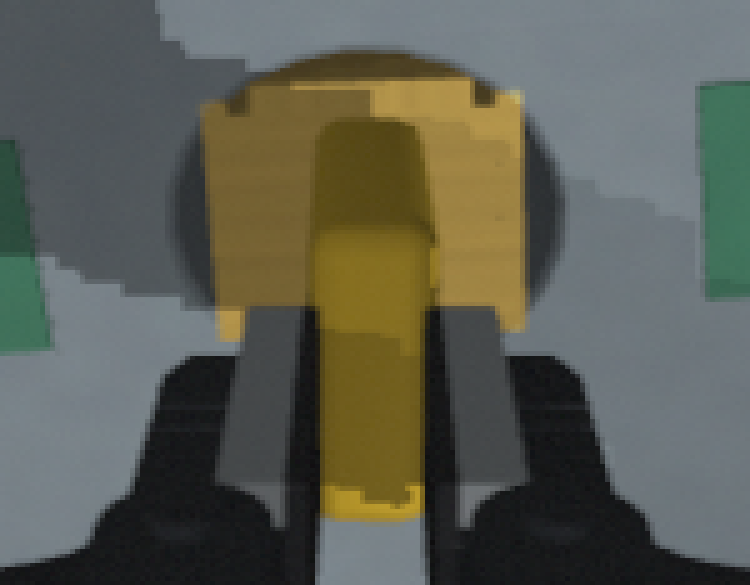

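View pics/s23.png

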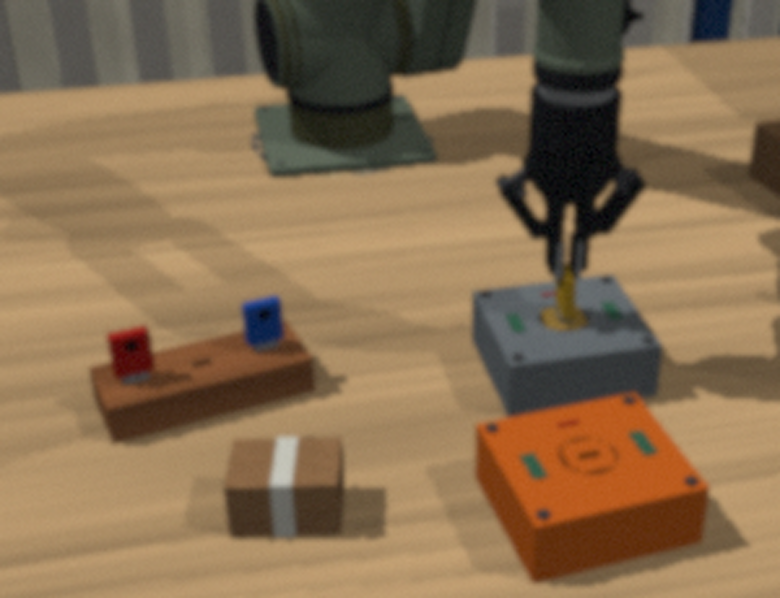

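```bash
python3 - <<'E'
from h import *
c=np.load('c_w23.npy',allow_pickle=True).item(); img=cv2.imread('pics/w23.png')[:,:,::-1].copy()
h=cv2.cvtColor(img,cv2.COLOR_RGB2HSV)
m=cv2.inRange(h,(15,90,60),(32,255,255))
# side edges rows 206..244
for side in (0,1):
    P=[]
    for r in range(206,245):
        cols=[k for k in range(265,365) if m[r,k]]
        u=cols[0]-.5 if side==0 else cols[-1]+.5
        P.append(plane(c,u,r,.055)[:2])
    vx,vy,_,_=cv2.fitLine(np.array(P,np.float32),cv2.DIST_HUBER,0,.01,.01).ravel()
    a=np.arctan2(vy,vx)%np.pi; print('side',side,'angle from world y (cw)',(np.pi/2-a)%np.pi)
E
```

```text
side 0 angle from world y (cw) 1.608178
side 1 angle from world y (cw) 1.6294712
```

Emit:
move_arm --deltas '[[[0,0,0],[0,0,0],0],[[0,0,0],[0,0,0],0],[[0,0,0],[0,0,0],0],[[0,0,0],[0,0,0],0],[[0,0,0],[0,0,0],0],[[0,0,0],[0,0,0],0]]'

```text
t: 21.0
tcp_pos: [0.5677, 0.1151, 0.0806]
tool_rot: [-1.168, 1.27, -1.274]
ft_force: [-3.4, 2.1, 11.0]
finger_gap: 0.112
```

```bash
python3 st.py; python3 -c "
from workcell import ctrl
print(ctrl.sign_off())"
```

```text
21.0 tcp [0.5677 0.1151 0.0806] tip depth mm 30.078678687428972 F [-3.4003  2.1123 10.9655] M [0.5369 0.5476 0.0393] gap 0.11217780880662652 yaw -1.6561474385168942 tooly [ 0.0012 -0.002 ] q [ 0.1815  0.4392  1.7421 -0.0027  0.9595  1.8392]
tip rel mm [  0.465    0.3116 -30.075 ] centre@0 [0.166  0.3948] @12 [0.2853 0.3616] @21 [0.3748 0.3367]
the job is handed in; nothing more can be done
None
```

I took the yellow key from the stand and worked it past both pins into the grey switch's brass lock until it was fully home. I then turned it a quarter clockwise and handed the job in at 21.0 s, still gripping the key and pressing down lightly.

- **Depth:** the blade tip was about 30.1 mm below the mouth, and extra push did not move it.
- **Forces:** the last reading was about 11 N down. The highest reading I saw during insertion was about 15 N, against the 30 N forcing limit, but I only read it at the end of each move.
- **Turn:** the key was turned 1.66 rad. The brass plug measured 1.61 to 1.63 rad in the wrist picture. Allowing for the keyway play I expected about 1.56 rad, so the two disagree by about 0.05 rad. Both are close to a quarter turn (1.57).
- **What went less well:** sideways shifting alone stalled at 19 mm because the key rocked in the jaws. Tilting it gently to and fro got it past the pins.
- **Everything else:** the last scene picture shows the red and blue keys and the carton in place. I did not check the bolt again, but the arm did not go near it after the start.

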